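# Pack the last two seed jars into the sprung jar carrier

### The job

Finish packing the jar carrier: stand the loose tall jar in the empty narrow cell and the loose squat jar in the empty wide cell, each upright on the cell's floor and gripped by the cell's sprung cheek against the rear wall. A cell is too short for its jar until you draw the cheek back to its stop, pulling it towards its black knob with the jar itself; where that stop lies has to be felt. Leave the two packed jars, the bottle and the other things on the desk as they stand.

Things in the scene. Friction and masses are not known exactly. Their poses are not given: they have to be found in the camera images.
- carrier: steel base plate, fixed, 118 mm deep, 304 mm wide (y), wire handles to y = +-176 mm, with four open jar cells in a row at y = +111 (wide, packed), +37 (narrow, empty), -37 (wide, empty), -111 mm (narrow, packed). Origin: middle of its underside; x points to the cells' rear walls, -x to the black pull knobs, z up. Each cell is a clamp unit, see the cells
- narrow_cell (a point): middle of the empty narrow cell's floor: where the tall jar's underside centre belongs if the clamp unit is in mid slot. The unit was clamped up to 7 mm off along carrier x; the offset is NOT reported: feel it. In the unit, x from here: rear wall's inner face +21; cheek at rest -13, at its stop (felt) -24 mm. Walls' tops 22 mm above this floor, cheek's 55; inner width 48; cheek spring 3 to 6 N
- wide_cell (a point): middle of the empty wide cell's floor: where the squat jar's underside centre belongs if the clamp unit is in mid slot. The unit was clamped up to 7 mm off along carrier x; the offset is NOT reported: feel it. In the unit, x from here: rear wall's inner face +24; cheek at rest -16, at its stop (felt) -27 mm. Walls' tops 22 mm above this floor, cheek's 55; inner width 54; cheek spring 3 to 6 N
- tall_jar: the loose tall screw-cap seed jar, round, 42 mm diameter, 80 mm high (straight and firm up to 75 mm), about 0.09 kg, standing on the front of the desk; origin at the centre of its underside, z up through the cap
- squat_jar: the loose squat screw-cap seed jar, round, 48 mm diameter, 67 mm high (straight and firm up to 62 mm), about 0.09 kg, standing on the front of the desk; origin at the centre of its underside, z up through the cap
- packed_tall: tall jar, 42 x 80 mm, already packed in the carrier's right-hand narrow cell, not to be disturbed; origin at the centre of its underside, z up
- packed_squat: squat jar, 48 x 67 mm, already packed in the carrier's left-hand wide cell, not to be disturbed; origin at the centre of its underside, z up
- bottle: small slim dropper bottle, 33 mm diameter, 102 mm high with a tapering top, standing near the loose jars, not to be packed; origin at the centre of its underside, z up
- carton: small card box 40 x 60 x 52 mm, a bystander; origin at the centre of its underside
- tape: roll of brown tape lying flat, 94 mm across, 48 mm high, a bystander; origin at the centre of its underside
- dish: clear shallow dish, 60 mm across, 13 mm high, a bystander; origin at the centre of its underside
- pen: marker pen lying on the desk, 135 mm long, 16 mm thick, a bystander; origin at the centre of its underside

How it is judged:
At the end, for the whole second after the job is handed in: tall jar in the narrow cell, squat jar in the wide one: underside within 2 mm of the cell floor, centre within 5 mm of the cell's middle across (y) and 11 mm in all, upright within 0.09 rad, at rest; both packed jars still down on their floors (within 3 mm); the bottle upright (horizontal distance between tall_jar and narrow_cell below 0.011 m and y of tall_jar in the frame of narrow_cell between -0.005 and 0.005 m and z of tall_jar in the frame of narrow_cell below 0.002 m and angle between each of tall_jar, squat_jar's own z axis and vertical below 0.09 rad and linear speed of each of tall_jar, squat_jar below 0.02 m/s and horizontal distance between squat_jar and wide_cell below 0.011 m and y of squat_jar in the frame of wide_cell between -0.005 and 0.005 m and z of squat_jar in the frame of wide_cell below 0.002 m and z of each of packed_tall, packed_squat in the frame of carrier below 0.01 m and angle between bottle's own z axis and vertical below 0.1 rad); the robot touches nothing.
It fails at once if a packed jar is pushed from its place by more than 8 mm (distance of any of packed_tall, packed_squat from where it was at the start of the episode above 0.008 m).
It fails at once if the bottle, carton, tape, dish or pen is pushed away by more than 30 mm (distance of any of bottle, carton, tape, dish, pen from where it was at the start of the episode above 0.03 m).
It fails at once if the bottle is knocked over (angle between bottle's own z axis and vertical above 0.6 rad).
It fails at once if a loose jar falls over (angle between any of tall_jar, squat_jar's own z axis and vertical above 1 rad).
It also fails if it takes over 64 s, if anything falls off the work surface, if the arm or the gripper's body presses on something with over 40 N, if the wrist force passes 120 N, or if a joint passes its speed limit or range.

### The arm

A 7-joint arm with a two-finger parallel gripper is mounted at the origin on a cart in front of the work surface, level with it; the furniture and walls round the work are solid. World frame = base frame: x ahead of the robot, y to its left, z up, the work surface at z = 0. Lengths are in m, angles in rad, forces in N, time in s.
With the tool pointing down it reaches from about 0.35 to 0.775 m from the base axis. Payload 3.1 kg.
Tool frame: the origin (TCP) lies midway between the tips of the shut fingers; the grasp point (between the pads) lies 19 mm behind it; z points along the fingers, y is the line along which they close (so a half turn about z gives the same grasp; the last joint's range is limited). The gripper opens to 85 mm and grips with 20 to 120 N. Pads are 22 mm wide; open, the fingers measure 114 mm over their backs; the gripper's body (76 mm by 85 mm) begins 54 mm behind the grasp point. The pads swing forward as they close: fully open they stand 13 mm farther back than shut.
Start: joints at [1.278, 0.311, 0.014, 1.512, -0.004, 1.319, -0.027], TCP at [0.137, -0.533, 0.231] pointing down, gripper open.
Joint ranges: [-2.7, 2.7], [-0.3, 1.91], [-1.27, 1.3], [0.12, 2.57], [-1.44, 4.58], [0.2, 2.03], [-3.05, 3.05]. Speed limits (rad/s): [2.79, 2.79, 3.14, 3.14, 3.14, 3.14, 3.14].

### API

Orientations are given as a unit quaternion [x, y, z, w].
In Python, from workcell import ctrl gives the robot as it stands.
- The arm moves only by the shell command python3 -m handwheel 'ROWS' [FORCE]. ROWS is a JSON object of lists of equal length, an entry for each row: "offset": the shift along the tool's x, y, z scaled (see below), a list of three; "delta_rot": the turn, a rotation vector about the tool's x, y, z scaled (see below), a list of three; "gripper": the finger opening in mm, from 0 to 85.4. A call has 1 to 12 rows; each row is the pose to reach, as a shift and turn from the pose commanded when the call began, along the tool's axes at that moment; what a row does not reach only later rows make up. The controller multiplies each number of a shift by 800 mm and each number of a turn by 120 degrees. A row lasts 1/8 s, in which the tool goes at most 62.5 mm and 10.7 degrees, less where a joint would pass 70% of its speed; a pose out of reach is approached as far as the arm can. A call with a number of a shift or a turn outside -1 to 1 is refused whole. A call with a gripper value outside its range is refused whole. The fingers move at their own pace and stop on an object; FORCE is the grip in N (left out, the last holds). Time passes only in rows, so rows that repeat a pose let the fingers close. It gives the time, the measured TCP pose, the force, the opening and the grip force at its end, in the units of the state.
- ctrl.read_state(): the state, without advancing time (a new reading comes with each control period).
- ctrl.capture(name): name is "scene" or "top" or "wrist"; returns a dict with "img" (420x560x3 uint8, red, green, blue), "intrinsics" (3x3 intrinsics, pixels), "D" ([k1, k2, p1, p2, k3] as OpenCV has them; the pictures are not rectified), "T" (4x4, takes a point from camera to world coordinates). Camera axes: x right, y up, looking along -z (the intrinsics and any distortion apply to the point x, -y, -z); pixel columns grow to the right and rows downward; lengths in m; the calibration is good to about 2 mm. A picture is of the moment at which its call begins. There is no depth.
- ctrl.finish_job(): hands the job in; it is judged then, once.
Trained networks look in a picture, given as the dict that the camera call returned (one of the last four; its "shot" number tells which), for a name from the list of things; names that differ only in an ending like _2 or _b are one class to them, and where a whole thing is asked for, a point or a joint stands for the part that bears it (a point fixed in the world has none). Each returns a list of dicts, best first, with "score" (0 to 1); they miss things now and then, are a little off and sometimes report something else, mostly with a low value. They report only what shows in the picture. A call takes as long as a camera call.
- ctrl.regions_of(name, picture): "pixels" (420x560 bool, what is visible of it) and "pixel" ([column, row] in pixels, amid what is visible of it).
The state is a dict: "t": time; "qpos": joint angles; "qvel": joint speeds; "joint_efforts": joint torques, N m; "tcp_pos": TCP position; "ee_rot": TCP orientation; "wrist_force": force on the tool from outside, world axes, zero at the start; "torque": the same for the moment, N m; "grip_width": finger opening in m; "finger_force": force on a finger pad.
Only numpy, scipy, OpenCV 4.12 (cv2) and the standard library are available. Lean on these libraries where they do the work, as an engineer would, in place of code of your own. Each camera call takes 0.05 s, during which the arm holds its last target. There are 200 camera calls.

## Working session

There is one attempt and no reset: what is moved stays moved. The work goes in short steps, Python scripts to look and compute and a shell command to move; the robot and the scene stay as the last step left them, time stands still between calls to the robot, and variables do not carry over. Pictures are saved under pics/ and viewed, at most 10 in all, crops included, and the job is handed in when it is done.

```bash
ls; mkdir -p pics; python3 - <<'E'
from workcell import ctrl
import cv2, numpy as np
s=ctrl.read_state(); print({k:np.round(v,3).tolist() for k,v in s.items()})
ims=[]
for n in ("scene","top"):
    c=ctrl.capture(n); print(n,np.round(c["T"],3).tolist(),c["intrinsics"].tolist(),c["D"])
    cv2.imwrite(f"pics/{n}0.png",c["img"][:,:,::-1])
    for o in ["carrier","tall_jar","squat_jar","bottle","carton","tape","dish","pen"]:
        print(o,[(round(r["score"],2),np.round(r["pixel"]).tolist(),int(r["pixels"].sum())) for r in ctrl.regions_of(o,c)[:4]])
E
```

```text
pics
{'t': 0.0, 'qpos': [1.278, 0.312, 0.014, 1.513, -0.004, 1.319, -0.027], 'qvel': [0.001, 0.001, 0.0, -0.0, 0.001, -0.0, -0.0], 'joint_efforts': [-0.0, -37.991, 0.146, -23.059, 0.012, 0.014, 0.0], 'tcp_pos': [0.136, -0.532, 0.23], 'ee_rot': [0.992, 0.125, -0.0, -0.001], 'wrist_force': [-0.139, 0.567, -0.369], 'torque': [0.006, -0.058, -0.023], 'finger_force': 0.0, 'grip_width': 0.085}
scene [[-0.851, 0.405, -0.334, 0.051], [-0.525, -0.662, 0.535, 0.772], [-0.005, 0.631, 0.776, 1.256], [0.0, 0.0, 0.0, 1.0]] [[543.7040752249201, 0.0, 284.2353647916465], [0.0, 543.7040752249201, 211.24773287900206], [0.0, 0.0, 1.0]] [0.04682071 0.         0.         0.         0.        ]
carrier [(0.57, [300.0, 242.0], 495)]
tall_jar [(0.49, [303.0, 240.0], 456)]
squat_jar [(0.7, [297.0, 269.0], 407)]
bottle [(0.76, [243.0, 325.0], 308)]
carton [(0.86, [262.0, 244.0], 501)]
tape [(0.87, [232.0, 218.0], 587)]
dish [(0.73, [344.0, 175.0], 263), (0.58, [386.0, 158.0], 239)]
pen [(0.68, [352.0, 150.0], 121), (0.28, [344.0, 172.0], 249)]
top [[-0.016, 0.991, -0.129, 0.413], [-1.0, -0.018, -0.014, -0.068], [-0.016, 0.129, 0.992, 1.143], [0.0, 0.0, 0.0, 1.0]] [[459.3346387541344, 0.0, 283.2438078171369], [0.0, 459.3346387541344, 206.4092442765231], [0.0, 0.0, 1.0]] [-0.12773481  0.          0.          0.          0.        ]
carrier [(0.84, [327.0, 223.0], 1358)]
tall_jar [(0.58, [182.0, 256.0], 314)]
squat_jar [(0.68, [233.0, 256.0], 391)]
bottle [(0.7, [143.0, 243.0], 218)]
carton [(0.59, [237.0, 197.0], 485)]
tape [(0.75, [241.0, 138.0], 695)]
dish [(0.48, [288.0, 227.0], 327), (0.43, [239.0, 141.0], 767)]
pen [(0.69, [431.0, 211.0], 249), (0.28, [283.0, 226.0], 351)]
```

View pics/scene0.png

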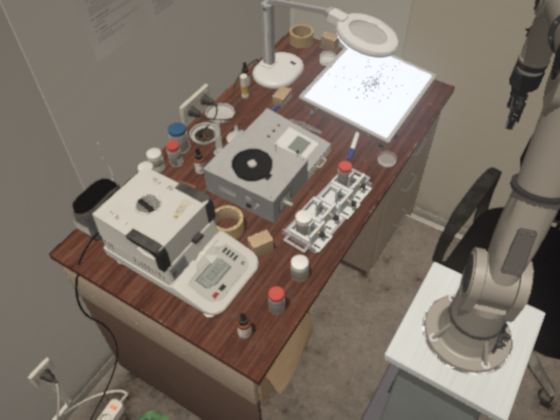

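View pics/top0.png

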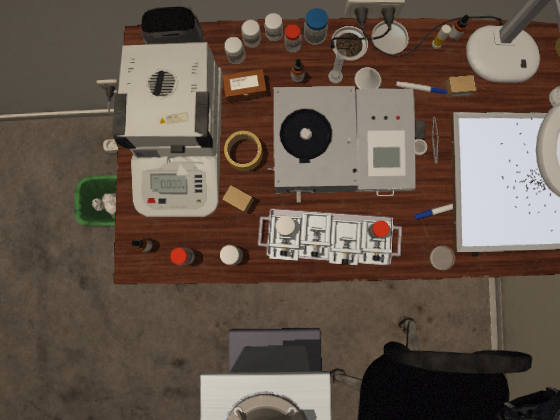

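The scene view shows the loose tall jar (red cap) at about (277,294), the squat jar (white cap) at (299,263) and the bottle at (244,327). The top view shows them at (181,256), (231,254) and (144,245). The carrier is about level at (330,236), with empty cells near (317,232) and (347,236) and packed caps at (285,226) and (379,230).

```bash
cat > h.py <<'E'
import numpy as np, cv2
from workcell import ctrl
def ray(c,px):
    p=cv2.undistortPoints(np.array([[px]],float),c["intrinsics"],np.array(c["D"]))[0,0]
    T=np.array(c["T"]); d=T[:3,:3]@np.array([p[0],-p[1],-1.]); return T[:3,3],d/np.linalg.norm(d)
def atz(c,px,z):
    o,d=ray(c,px); return o+d*(z-o[2])/d[2]
def tri(*obs):
    A=np.zeros((3,3));b=np.zeros(3);R=[ray(c,p) for c,p in obs]
    for o,d in R:
        M=np.eye(3)-np.outer(d,d);A+=M;b+=M@o
    x=np.linalg.solve(A,b); return x,max(np.linalg.norm((np.eye(3)-np.outer(d,d))@(x-o)) for o,d in R)
def proj(c,X):
    T=np.array(c["T"]);v=T[:3,:3].T@(np.array(X)-T[:3,3])
    return cv2.projectPoints(np.array([[v[0],-v[1],-v[2]]]),np.zeros(3),np.zeros(3),c["intrinsics"],np.array(c["D"]))[0].ravel()
def red(c):
    i=c["img"].astype(int); m=((i[...,0]>130)&(i[...,1]<90)&(i[...,2]<90)).astype(np.uint8)
    n,l,s,ce=cv2.connectedComponentsWithStats(m); return [(s[k,4],ce[k].round(1)) for k in range(1,n) if s[k,4]>25]
E
python3 - <<'E'
from h import *
t=ctrl.capture("top"); s=ctrl.capture("scene")
print(red(t));print(red(s))
for n,a,b in [("tall",(182,256),(277,292)),("squat",(231,254),(299,261)),("ptall",(380,229),(345,167)),("psquat",(285,226),(302,215)),("bottle",(143,244.5),(244,320))]:
    x,e=tri((t,a),(s,b)); print(n,x.round(3),round(e,4))
ims=cv2.resize(t["img"][190:285,125:415],None,fx=2.75,fy=2.75,interpolation=cv2.INTER_CUBIC)
ims2=cv2.resize(s["img"][150:350,220:400],None,fx=1.6,fy=1.6,interpolation=cv2.INTER_CUBIC)
W=np.zeros((ims.shape[0]+ims2.shape[0],800,3),np.uint8);W[:ims.shape[0],:ims.shape[1]]=ims;W[ims.shape[0]:,:ims2.shape[1]]=ims2
cv2.imwrite("pics/a.png",W[...,::-1]);print(W.shape)
E
```

```text
[(np.int32(157), array([292. ,  30.8])), (np.int32(33), array([150.8, 200.1])), (np.int32(211), array([380.5, 228.4])), (np.int32(209), array([177.8, 255.7]))]
[(np.int32(92), array([171.8, 145.9])), (np.int32(50), array([343.3, 167.1])), (np.int32(94), array([275.6, 293.7]))]
tall [0.44  0.186 0.071] 0.0003
squat [0.444 0.072 0.062] 0.0003
ptall [ 0.494 -0.278  0.079] 0.001
psquat [ 0.508 -0.056  0.077] 0.0021
bottle [0.471 0.287 0.056] 0.002
(581, 800, 3)
```

View pics/a.png

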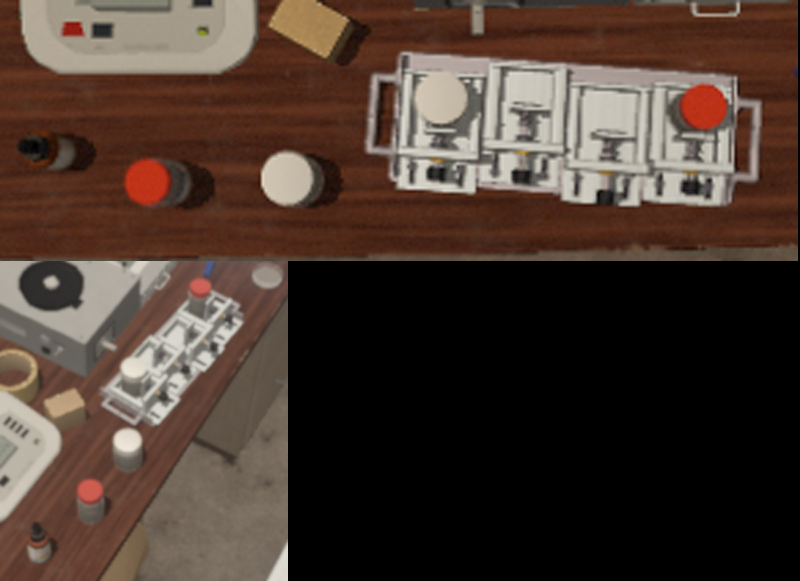

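```bash
python3 -m handwheel '{"offset":[[0.12,-0.08,-0.1],[0.49,-0.34,-0.16],[0.49,-0.34,-0.16],[0.49,-0.34,-0.16],[0.49,-0.34,-0.16],[0.49,-0.34,-0.16],[0.49,-0.34,-0.16],[0.49,-0.34,-0.16],[0.49,-0.34,-0.16],[0.49,-0.34,-0.16]],"delta_rot":[[0,0,0],[0,0,0.153],[0,0,0.153],[0,0,0.153],[0,0,0.153],[0,0,0.153],[0,0,0.153],[0,0,0.153],[0,0,0.153],[0,0,0.153]],"gripper":[85,85,85,85,85,85,85,85,85,85]}' 40
python3 - <<'E'
from h import *
c=ctrl.capture("wrist"); s=ctrl.read_state(); print(s["t"],s["tcp_pos"].round(4) if hasattr(s["tcp_pos"],'round') else s["tcp_pos"],s["qpos"]); print(np.round(c["T"],3).tolist(),c["intrinsics"][0])
import pickle; pickle.dump(c,open("w1.pkl","wb"))
cv2.imwrite("pics/w1.png",c["img"][...,::-1])
E
```

```text
t: 2.25
tcp_pos: [0.4485, -0.1724, 0.3591]
ee_rot: [0.999, -0.035, -0.0, 0.0]
wrist_force: [-1.0, -0.2, -1.0]
grip_width: 0.0847
finger_force: 0.0
2.3 [ 0.4479 -0.1734  0.3589] [ 0.62097005  0.148294   -0.33841127  1.41594348  0.05025325  1.58657607
 -1.35573093]
[[-0.069, 0.964, 0.258, 0.513], [-0.998, -0.067, -0.017, -0.178], [0.001, -0.259, 0.966, 0.503], [0.0, 0.0, 0.0, 1.0]] [337.0689094   0.        280.9444839]
```

View pics/w1.png

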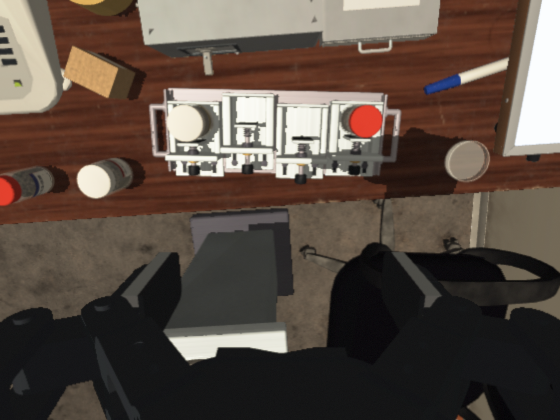

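The wrist view shows the carrier spanning columns 152–400 and rows 88–183. Caps are at (187,124) and (366,121), with the empty cells between them. I'll enlarge it.

```bash
python3 - <<'E'
import pickle,cv2
c=pickle.load(open("w1.pkl","rb"))
i=c["img"][80:190,145:405]
cv2.imwrite("pics/w1c.png",cv2.resize(i,None,fx=3,fy=3,interpolation=cv2.INTER_CUBIC)[...,::-1])
E
```

```text
(no output)
```

View pics/w1c.png

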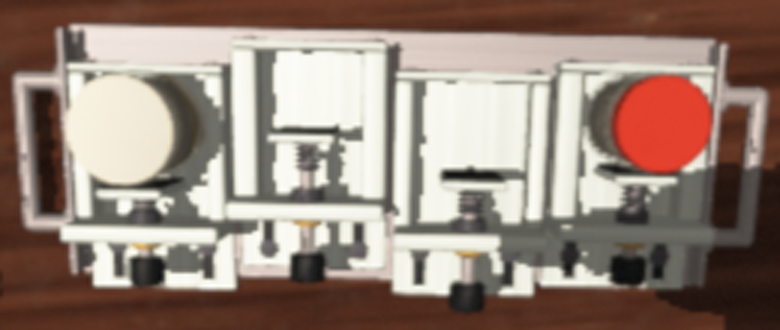

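```bash
python3 - <<'E'
from h import *
import pickle
c=pickle.load(open("w1.pkl","rb"))
f=lambda u,v:(145+(u+.5)/3-.5,80+(v+.5)/3-.5)
for n,u,v,z in [("plateRL",65,27,.004),("plateRR",720,42,.004),("handL",15,75,.035),("handL2",28,228,.035),("handR",767,90,.035),("handR2",752,242,.035),
 ("nWallL",235,42,.029),("nWallR",388,42,.029),("nInner",311,49,.029),("wWallL",395,75,.029),("wWallR",553,76,.029),("wInner",474,82,.029),
 ("ncheek",304,132,.062),("wcheek",473,180,.062),("nknob",307,280,.03),("wknob",467,310,.03),("psq",120,129,.074),("ptl",661,123,.087),("pswallL",65,66,.029),("pswallR",222,68,.029),("ptwL",560,65,.029),("ptwR",715,68,.029)]:
    print(n,atz(c,f(u,v),z).round(4)[:2])
E
```

```text
plateRL [ 0.5546 -0.0197]
plateRR [ 0.5267 -0.3262]
handL [ 0.5335 -0.0042]
handL2 [0.4657 0.0013]
handR [ 0.5039 -0.3381]
handR2 [ 0.436  -0.3326]
nWallL [ 0.5409 -0.1025]
nWallR [ 0.5362 -0.1707]
nInner [ 0.5356 -0.1361]
wWallL [ 0.5218 -0.1728]
wWallR [ 0.5165 -0.2437]
wInner [ 0.5163 -0.2081]
ncheek [ 0.5006 -0.1329]
wcheek [ 0.4755 -0.2034]
nknob [ 0.4317 -0.1245]
wknob [ 0.412  -0.1992]
psq [ 0.5074 -0.0584]
ptl [ 0.4949 -0.2782]
pswallL [ 0.536  -0.0251]
pswallR [ 0.5302 -0.0954]
ptwL [ 0.521 -0.247]
ptwR [ 0.515  -0.3166]
```

```bash
python3 -m handwheel '{"offset":[[0,-0.07,0.07],[0,-0.25,0.09],[-0.02,-0.25,0.09],[-0.02,-0.25,0.09],[-0.02,-0.25,0.09],[-0.02,-0.25,0.09]],"delta_rot":[[0,0,0],[0,0,0],[0,0,0],[0,0,0],[0,0,0],[0,0,0]],"gripper":[85,85,85,85,85,85]}' 
python3 - <<'E'
from h import *
c=ctrl.capture("wrist"); s=ctrl.read_state(); print(s["t"],s["tcp_pos"],s["wrist_force"])
import pickle; pickle.dump(c,open("w2.pkl","wb"))
for o in ["tall_jar","squat_jar","bottle","carrier"]:
  for r in ctrl.regions_of(o,c)[:3]:
    ys,xs=np.where(r["pixels"]);print(o,round(r["score"],2),np.round(r["pixel"]),xs.min(),xs.max(),ys.min(),ys.max())
print(red(c))
cv2.imwrite("pics/w2.png",c["img"][...,::-1])
E
```

```text
t: 3.05
tcp_pos: [0.4467, 0.0259, 0.2872]
ee_rot: [0.999, -0.037, -0.0, 0.001]
wrist_force: [0.2, -0.6, -0.7]
grip_width: 0.085
finger_force: 0.0
3.1 [0.446851   0.02577441 0.287239  ] [ 0.0114627  -0.52097069 -0.3592652 ]
tall_jar 0.67 [136. 187.] 108 168 163 209
squat_jar 0.62 [241. 173.] 216 261 153 200
bottle 0.76 [ 48. 168.] 6 81 149 182
carrier 0.6 [372.  83.] 291 559 70 170
[(np.int32(178), array([39.8, 66.8])), (np.int32(94), array([557.4, 109.2])), (np.int32(1040), array([125. , 192.7]))]
```

View pics/w2.png

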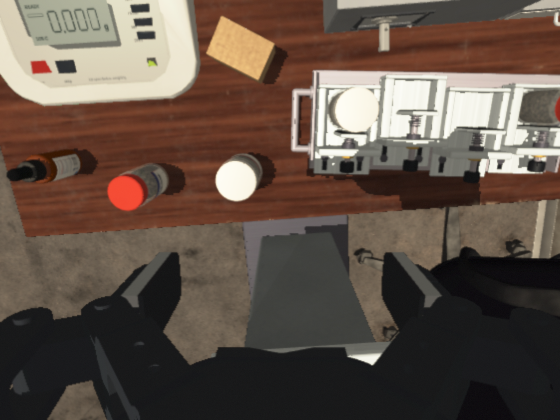

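```bash
python3 - <<'E'
import pickle,cv2,numpy as np
c=pickle.load(open("w2.pkl","rb"))
r=lambda i:cv2.resize(i,None,fx=3,fy=3,interpolation=cv2.INTER_CUBIC)
a=r(c["img"][60:185,300:560]);b=r(c["img"][145:217,100:270])
W=np.zeros((a.shape[0]+b.shape[0],780,3),np.uint8);W[:375]=a;W[375:,:b.shape[1]]=b
cv2.imwrite("pics/w2c.png",W[...,::-1])
E
```

```text
(no output)
```

View pics/w2c.png

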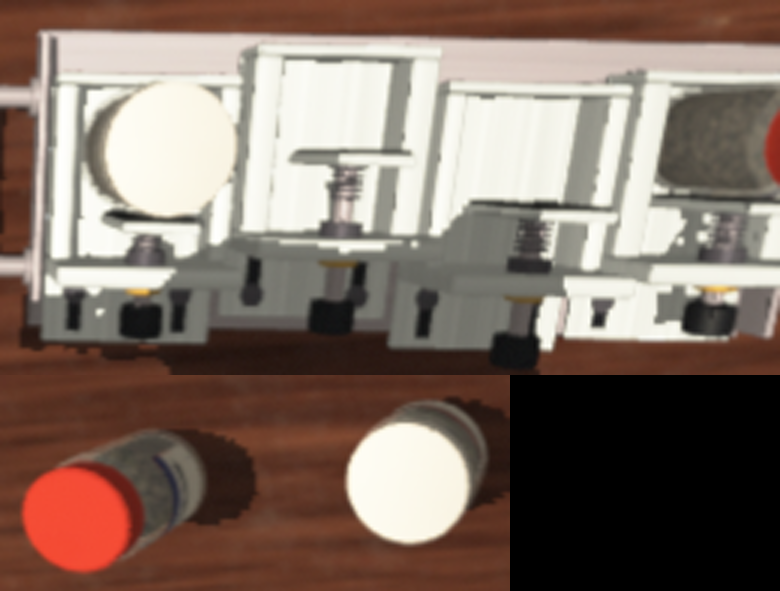

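The enlarged second view shows the narrow cell's rear wall corners at crop (258,47) and (440,50), and the wide cell's at (443,85) and (630,90). The loose caps are at (78,517) and (409,482).

```bash
python3 - <<'E'
from h import *
import pickle
a=pickle.load(open("w1.pkl","rb"));b=pickle.load(open("w2.pkl","rb"))
g=lambda ox,oy,u,v:(ox+(u+.5)/3-.5,oy+(v+.5)/3-.5)
f1=lambda u,v:g(145,80,u,v); f2=lambda u,v:g(300,60,u,v); f3=lambda u,v:g(100,145,u,v-375)
for n,p,q in [("nL",(235,42),(258,47)),("nR",(388,42),(440,50)),("wL",(395,75),(443,85)),("wR",(553,76),(630,90)),("psq",(120,130),(170,149)),("nIn",(311,49),(347,58)),("wIn",(474,82),(537,97))]:
    x,e=tri((a,f1(*p)),(b,f2(*q))); print(n,x.round(4),round(e,4), atz(b,f2(*q),.029).round(4))
t=ctrl.capture("top")
for n,p1,p,z in [("tall",(2,189),(78,517),.08),("squat",(93,181),(409,482),.067)]:
    print(n,atz(b,f3(*p),z).round(4), tri((b,f3(*p)),(t,{"tall":(177.8,256),"squat":(230.3,254.7)}[n])))
E
```

```text
nL [ 0.5414 -0.1019  0.0252] 0.0002 [ 0.5413 -0.1007  0.029 ]
nR [ 0.5359 -0.1706  0.0253] 0.0004 [ 0.5353 -0.1689  0.029 ]
wL [ 0.5223 -0.1727  0.0247] 0.0004 [ 0.5227 -0.1707  0.029 ]
wR [ 0.5162 -0.2443  0.025 ] 0.0004 [ 0.5158 -0.2417  0.029 ]
psq [ 0.5071 -0.0578  0.0722] 0.0001 [ 0.5068 -0.0672  0.029 ]
nIn [ 0.5355 -0.1357  0.0248] 0.0003 [ 0.535  -0.1341  0.029 ]
wIn [ 0.5161 -0.2083  0.026 ] 0.0003 [ 0.5157 -0.2066  0.029 ]
tall [0.4401 0.1912 0.08  ] (array([0.43932795, 0.19528935, 0.07300722]), np.float64(0.0009125765966205148))
squat [0.4415 0.0741 0.067 ] (array([0.44176026, 0.07323762, 0.06844233]), np.float64(0.0006328633799226841))
```

```bash
python3 -m handwheel '{"offset":[[-0.0234,-0.2066,0.04],[-0.0234,-0.2066,0.04],[-0.0234,-0.2066,0.06],[-0.0234,-0.2066,0.1],[-0.0234,-0.2066,0.17],[-0.0234,-0.2066,0.24],[-0.0234,-0.2066,0.3],[-0.0234,-0.2066,0.3213],[-0.0234,-0.2066,0.3213]],"delta_rot":[[0,0,0.007],[0,0,0.007],[0,0,0.007],[0,0,0.007],[0,0,0.007],[0,0,0.007],[0,0,0.007],[0,0,0.007],[0,0,0.007]],"gripper":[65,65,65,65,65,65,65,65,65]}' 80
```

```text
t: 4.47
tcp_pos: [0.4394, 0.1946, 0.03]
ee_rot: [0.999, -0.042, -0.001, 0.0]
wrist_force: [0.3, -0.3, 0.3]
grip_width: 0.0647
finger_force: 0.0
```

```bash
python3 -m handwheel '{"offset":[[0,0,0],[0,0,0],[0,0,0],[0,0,0],[0,0,0]],"delta_rot":[[0,0,0],[0,0,0],[0,0,0],[0,0,0],[0,0,0]],"gripper":[30,30,30,30,30]}' 80
python3 -m handwheel '{"offset":[[0,0,-0.07],[0,0,-0.14],[0,0,-0.16],[0,0,-0.16]],"delta_rot":[[0,0,0],[0,0,0],[0,0,0],[0,0,0]],"gripper":[30,30,30,30]}' 80
python3 - <<'E'
from h import *
s=ctrl.read_state(); print(s["qpos"].round(2),s["wrist_force"].round(2),s["ee_rot"],s["tcp_pos"])
E
```

```text
t: 5.1
tcp_pos: [0.4415, 0.1955, 0.0328]
ee_rot: [0.999, -0.042, 0.002, -0.001]
wrist_force: [-1.4, -0.7, 6.5]
grip_width: 0.0395
finger_force: 80.1
t: 5.6
tcp_pos: [0.4405, 0.1952, 0.1598]
ee_rot: [0.999, -0.042, 0.002, -0.0]
wrist_force: [0.0, 0.5, -2.0]
grip_width: 0.0391
finger_force: 80.8
[ 0.09  0.29 -0.65  1.79  0.19  1.13 -2.29] [ 0.    0.54 -2.02] [ 9.99105147e-01 -4.22470333e-02  1.97531025e-03 -4.37175824e-04] [0.44049988 0.19516781 0.15983948]
```

```bash
python3 - <<'E'
from h import *
import pickle
a=pickle.load(open("w1.pkl","rb"));b=pickle.load(open("w2.pkl","rb"))
print(atz(a,(150,54),0),atz(a,(147,42),.1),atz(a,(210,75),.03))
T=np.array([.5146,-.1338])+.014*np.array([.996,-.087])
s=ctrl.read_state();p=s["tcp_pos"];q=s["ee_rot"]
from scipy.spatial.transform import Rotation as R
M=R.from_quat(q).as_matrix();print(M.round(3))
print("scaled",(M.T@np.array([T[0]-p[0],T[1]-p[1],0])/.8).round(4),T)
c=ctrl.capture("wrist");cv2.imwrite("pics/w3.png",c["img"][...,::-1])
E
```

```text
[ 0.6018105  -0.00297479  0.        ] [ 0.5964161  -0.03656807  0.1       ] [ 0.56543128 -0.0881707   0.03      ]
[[ 0.996 -0.084  0.004]
 [-0.084 -0.996  0.001]
 [ 0.004 -0.001 -1.   ]]
scaled [1.445e-01 4.020e-01 1.000e-04] [ 0.528544 -0.135018]
```

View pics/w3.png

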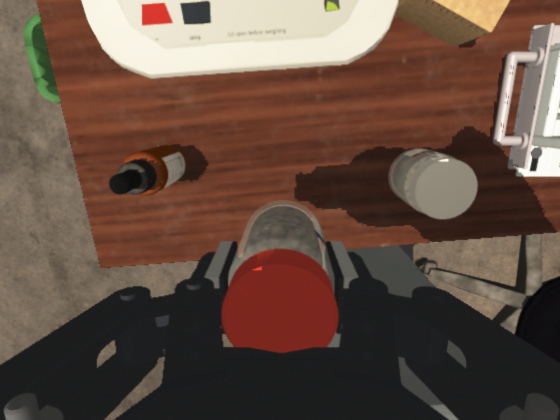

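The jar is held upright and centred between the pads (cap at (280,300)). Carrying it over.

```bash
python3 -m handwheel '{"offset":[[0.0245,0.07,0],[0.0495,0.14,0],[0.075,0.21,0],[0.1,0.28,0],[0.125,0.35,0],[0.1445,0.402,0],[0.1445,0.402,0],[0.1445,0.402,0.05],[0.1445,0.402,0.09],[0.1445,0.402,0.09]],"delta_rot":[[0,0,0],[0,0,0],[0,0,0],[0,0,0],[0,0,0],[0,0,0],[0,0,0],[0,0,0],[0,0,0],[0,0,0]],"gripper":[30,30,30,30,30,30,30,30,30,30]}' 80
python3 - <<'E'
from h import *
s=ctrl.read_state(); print(s["wrist_force"].round(2),s["ee_rot"].round(4),s["tcp_pos"].round(4))
c=ctrl.capture("wrist");cv2.imwrite("pics/w4.png",c["img"][...,::-1])
E
```

```text
t: 6.9
tcp_pos: [0.5247, -0.1334, 0.0825]
ee_rot: [0.999, -0.041, -0.004, -0.001]
wrist_force: [-0.0, 0.3, -0.4]
grip_width: 0.0392
finger_force: 80.9
[-0.03  0.33 -0.45] [ 0.9991 -0.0411 -0.0037 -0.0014] [ 0.5247 -0.1334  0.0825]
```

View pics/w4.png

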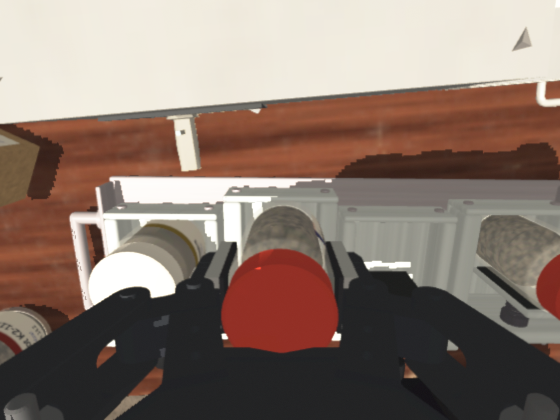

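The jar base (282,235) is centred on the narrow cell's rear wall (columns 228–338). Shift a little rearwards and go down behind the cheek.

```bash
python3 -m handwheel '{"offset":[[0.006,0,0],[0.006,0,0.01],[0.006,0,0.0206],[0.006,0,0.0206]],"delta_rot":[[0,0,0],[0,0,0],[0,0,0],[0,0,0]],"gripper":[30,30,30,30]}' 80
python3 -m handwheel '{"offset":[[-0.003,0,0],[-0.006,0,0],[-0.009,0,0],[-0.009,0,0]],"delta_rot":[[0,0,0],[0,0,0],[0,0,0],[0,0,0]],"gripper":[30,30,30,30]}' 80
python3 -m handwheel '{"offset":[[-0.002,0,0],[-0.004,0,0],[-0.004,0,0]],"delta_rot":[[0,0,0],[0,0,0],[0,0,0]],"gripper":[30,30,30]}' 80
```

```text
t: 7.45
tcp_pos: [0.5314, -0.1357, 0.0689]
ee_rot: [0.999, -0.042, -0.001, -0.0]
wrist_force: [-0.5, 0.3, -1.5]
grip_width: 0.039
finger_force: 80.9
t: 7.95
tcp_pos: [0.525, -0.1352, 0.0699]
ee_rot: [0.999, -0.042, -0.0, 0.0]
wrist_force: [0.3, -0.2, -0.3]
grip_width: 0.0391
finger_force: 80.9
t: 8.32
tcp_pos: [0.5233, -0.135, 0.0701]
ee_rot: [0.999, -0.042, 0.001, 0.0]
wrist_force: [2.7, -0.4, -2.5]
grip_width: 0.0393
finger_force: 80.7
```

```bash
python3 -m handwheel '{"offset":[[-0.004,0,0.002],[-0.008,0,0.004],[-0.008,0,0.004]],"delta_rot":[[0,0,0],[0,0,0],[0,0,0]],"gripper":[30,30,30]}' 80
python3 -m handwheel '{"offset":[[-0.002,0,0],[-0.002,0,0]],"delta_rot":[[0,0,0],[0,0,0]],"gripper":[30,30]}' 80
python3 -m handwheel '{"offset":[[-0.002,0,0],[-0.002,0,0]],"delta_rot":[[0,0,0],[0,0,0]],"gripper":[30,30]}' 80
python3 -m handwheel '{"offset":[[-0.002,0,0],[-0.002,0,0]],"delta_rot":[[0,0,0],[0,0,0]],"gripper":[30,30]}' 80
```

```text
t: 8.7
tcp_pos: [0.5172, -0.1345, 0.0676]
ee_rot: [0.999, -0.042, 0.002, 0.0]
wrist_force: [4.5, -0.4, 2.2]
grip_width: 0.0392
finger_force: 81.3
t: 8.95
tcp_pos: [0.5157, -0.1343, 0.0675]
ee_rot: [0.999, -0.042, 0.002, 0.0]
wrist_force: [4.7, -0.6, 2.5]
grip_width: 0.0391
finger_force: 81.3
t: 9.2
tcp_pos: [0.5143, -0.1342, 0.0676]
ee_rot: [0.999, -0.042, 0.002, 0.0]
wrist_force: [5.5, -0.0, 2.4]
grip_width: 0.0396
finger_force: 81.2
t: 9.45
tcp_pos: [0.513, -0.1341, 0.0676]
ee_rot: [0.999, -0.042, 0.002, 0.0]
wrist_force: [6.5, 0.0, 2.1]
grip_width: 0.0396
finger_force: 81.2
```

```bash
python3 -m handwheel '{"offset":[[-0.0015,0,0],[-0.0015,0,0]],"delta_rot":[[0,0,0],[0,0,0]],"gripper":[30,30]}' 80
python3 -m handwheel '{"offset":[[-0.0015,0,0],[-0.0015,0,0]],"delta_rot":[[0,0,0],[0,0,0]],"gripper":[30,30]}' 80
python3 -m handwheel '{"offset":[[-0.0015,0,0],[-0.0015,0,0]],"delta_rot":[[0,0,0],[0,0,0]],"gripper":[30,30]}' 80
```

```text
t: 9.7
tcp_pos: [0.5123, -0.134, 0.0677]
ee_rot: [0.999, -0.042, 0.003, 0.0]
wrist_force: [6.3, -0.9, 1.9]
grip_width: 0.0393
finger_force: 81.1
t: 9.95
tcp_pos: [0.5121, -0.134, 0.0678]
ee_rot: [0.999, -0.042, 0.004, 0.0]
wrist_force: [8.3, -1.1, 1.0]
grip_width: 0.039
finger_force: 81.0
t: 10.2
tcp_pos: [0.5119, -0.134, 0.0679]
ee_rot: [0.999, -0.042, 0.005, 0.0]
wrist_force: [9.5, -2.0, -1.3]
grip_width: 0.0393
finger_force: 80.8
```

```bash
python3 -m handwheel '{"offset":[[0.002,0,0],[0.002,0,0.007],[0.002,0,0.007]],"delta_rot":[[0,0,0],[0,0,0],[0,0,0]],"gripper":[30,30,30]}' 80
python3 -m handwheel '{"offset":[[0,0,0.005],[0,0,0.01],[0,0,0.01]],"delta_rot":[[0,0,0],[0,0,0],[0,0,0]],"gripper":[30,30,30]}' 80
```

```text
t: 10.58
tcp_pos: [0.5122, -0.1341, 0.0621]
ee_rot: [0.999, -0.042, 0.004, 0.0]
wrist_force: [7.5, -0.6, 0.3]
grip_width: 0.0394
finger_force: 81.0
t: 10.95
tcp_pos: [0.5123, -0.1338, 0.0543]
ee_rot: [0.999, -0.042, 0.004, 0.0]
wrist_force: [7.6, -0.7, 0.4]
grip_width: 0.0397
finger_force: 81.1
```

```bash
python3 -m handwheel '{"offset":[[0,0,0.006],[0,0,0.013],[0,0,0.013]],"delta_rot":[[0,0,0],[0,0,0],[0,0,0]],"gripper":[30,30,30]}' 80
python3 -m handwheel '{"offset":[[0,0,0.005],[0,0,0.005]],"delta_rot":[[0,0,0],[0,0,0]],"gripper":[30,30]}' 80
```

```text
t: 11.32
tcp_pos: [0.5124, -0.1338, 0.0438]
ee_rot: [0.999, -0.042, 0.004, 0.0]
wrist_force: [7.0, -0.3, -0.2]
grip_width: 0.0393
finger_force: 81.0
t: 11.58
tcp_pos: [0.5124, -0.1338, 0.0399]
ee_rot: [0.999, -0.042, 0.004, 0.0]
wrist_force: [7.7, -0.4, 0.2]
grip_width: 0.0395
finger_force: 81.1
```

```bash
python3 -m handwheel '{"offset":[[0,0,0.003],[0,0,0.003]],"delta_rot":[[0,0,0],[0,0,0]],"gripper":[30,30]}' 80
python3 -m handwheel '{"offset":[[0,0,0.003],[0,0,0.003]],"delta_rot":[[0,0,0],[0,0,0]],"gripper":[30,30]}' 80
```

```text
t: 11.82
tcp_pos: [0.5126, -0.1338, 0.0397]
ee_rot: [0.999, -0.042, 0.004, 0.001]
wrist_force: [3.1, -0.6, 14.7]
grip_width: 0.0394
finger_force: 82.6
t: 12.08
tcp_pos: [0.5127, -0.1338, 0.0396]
ee_rot: [0.999, -0.042, 0.004, 0.001]
wrist_force: [-0.7, 1.5, 28.8]
grip_width: 0.039
finger_force: 84.1
```

```bash
python3 -m handwheel '{"offset":[[0,0,-0.005],[0.0025,0,-0.005],[0.0025,0,-0.005],[0.0025,0,-0.005],[0.0025,0,-0.005],[0.0025,0,-0.005]],"delta_rot":[[0,0,0],[0,0,0],[0,0,0],[0,0,0],[0,0,0],[0,0,0]],"gripper":[30,30,30,52,52,52]}' 80
python3 -m handwheel '{"offset":[[0,0,-0.02],[0,0,-0.08],[0,0,-0.14],[0,0,-0.2],[0,0,-0.2]],"delta_rot":[[0,0,0],[0,0,0],[0,0,0],[0,0,0],[0,0,0]],"gripper":[53,53,53,65,65]}' 80
python3 - <<'E'
from h import *
import pickle
s=ctrl.read_state(); p=s["tcp_pos"];print(p.round(4),s["ee_rot"].round(4),s["wrist_force"].round(1))
from scipy.spatial.transform import Rotation as R
M=R.from_quat(s["ee_rot"]).as_matrix()
print((M.T@(np.array([.4416,.0738,p[2]])-p)/.8).round(4))
c=ctrl.capture("wrist");pickle.dump(c,open("w5.pkl","wb"))
print(red(c)); 
for z in (.085,.087): print([proj(c,(x,y,z)).round(1) for x,y in [(.5152,-.1338)]])
for r in ctrl.regions_of("tall_jar",c)[:3]:
    ys,xs=np.where(r["pixels"]);print(round(r["score"],2),xs.min(),xs.max(),ys.min(),ys.max())
for k in red(c): print(atz(c,k[1],.086))
E
```

```text
t: 12.82
tcp_pos: [0.509, -0.1338, 0.0367]
ee_rot: [0.999, -0.042, -0.002, -0.0]
wrist_force: [-0.9, -0.2, 0.3]
grip_width: 0.0522
finger_force: 0.0
t: 13.45
tcp_pos: [0.5142, -0.134, 0.2035]
ee_rot: [0.999, -0.042, 0.005, 0.001]
wrist_force: [0.4, -0.3, -0.7]
grip_width: 0.0649
finger_force: 0.0
[ 0.5142 -0.134   0.2035] [ 0.9991 -0.0419  0.0053  0.0012] [ 0.4 -0.3 -0.7]
[-0.1122 -0.2513 -0.0017]
[(np.int32(730), array([272.5, 187. ])), (np.int32(37), array([280.5, 215.8])), (np.int32(116), array([505.9, 298. ]))]
[array([278.5, 195. ])]
[array([278.5, 195.6])]
0.61 255 303 161 218
[ 0.5223412 -0.1296498  0.086    ]
[ 0.49807934 -0.13396363  0.086     ]
[ 0.40733597 -0.32270406  0.086     ]
```

```bash
python3 -m handwheel '{"offset":[[-0.03,-0.065,0],[-0.06,-0.13,0],[-0.09,-0.195,0],[-0.112,-0.251,0.02],[-0.112,-0.251,0.06],[-0.112,-0.251,0.1],[-0.112,-0.251,0.1]],"delta_rot":[[0,0,0],[0,0,0],[0,0,0],[0,0,0],[0,0,0],[0,0,0],[0,0,0]],"gripper":[70,70,70,70,70,70,70]}' 80
python3 - <<'E'
from h import *
s=ctrl.read_state(); p=s["tcp_pos"]
from scipy.spatial.transform import Rotation as R
M=R.from_quat(s["ee_rot"]).as_matrix()
print(p,(M.T@(np.array([.4416,.0738,.024])-p)/.8).round(4))
E
```

```text
t: 14.42
tcp_pos: [0.4347, 0.073, 0.1147]
ee_rot: [0.999, -0.042, -0.005, 0.001]
wrist_force: [-0.0, -0.7, 0.9]
grip_width: 0.0697
finger_force: 0.0
[0.43474527 0.07298119 0.1147321 ] [ 0.0095 -0.0019  0.1133]
```

```bash
python3 -m handwheel '{"offset":[[0.007,-0.002,0.02],[0.007,-0.002,0.07],[0.007,-0.002,0.113],[0.007,-0.002,0.113],[0.007,-0.002,0.113]],"delta_rot":[[0,0,0],[0,0,0],[0,0,0],[0,0,0],[0,0,0]],"gripper":[70,70,70,70,70]}' 80
```

```text
t: 15.05
tcp_pos: [0.4457, 0.0752, 0.0285]
ee_rot: [0.999, -0.042, 0.001, -0.0]
wrist_force: [0.2, -0.1, -0.0]
grip_width: 0.0703
finger_force: 0.0
```

```bash
python3 -m handwheel '{"offset":[[-0.005,0.001,0.004],[-0.005,0.001,0.004],[-0.005,0.001,0.004],[-0.005,0.001,0.004],[-0.005,0.001,0.004],[-0.005,0.001,0.004],[-0.005,0.001,0.004]],"delta_rot":[[0,0,0],[0,0,0],[0,0,0],[0,0,0],[0,0,0],[0,0,0],[0,0,0]],"gripper":[70,70,36,36,36,36,36]}' 80
python3 -m handwheel '{"offset":[[0,0,-0.05],[0,0,-0.12],[0,0,-0.17],[0,0,-0.17],[0,0,-0.17]],"delta_rot":[[0,0,0],[0,0,0],[0,0,0],[0,0,0],[0,0,0]],"gripper":[36,36,36,36,36]}' 80
python3 - <<'E'
from h import *
s=ctrl.read_state(); p=s["tcp_pos"]
from scipy.spatial.transform import Rotation as R
M=R.from_quat(s["ee_rot"]).as_matrix()
T=np.array([.4922,-.2062])+.015*np.array([.996,-.087])
print(T,s["wrist_force"],(M.T@(np.array([*T,p[2]])-p)/.8).round(4))
E
```

```text
t: 15.92
tcp_pos: [0.4406, 0.0744, 0.0251]
ee_rot: [0.999, -0.042, 0.0, 0.0]
wrist_force: [-1.9, 0.2, 6.2]
grip_width: 0.0443
finger_force: 80.8
t: 16.55
tcp_pos: [0.4393, 0.0739, 0.1593]
ee_rot: [0.999, -0.042, -0.001, 0.0]
wrist_force: [-0.9, -0.6, -1.8]
grip_width: 0.0447
finger_force: 82.2
[ 0.50714  -0.207505] [-0.89706701 -0.55680426 -1.79165221] [1.142e-01 3.433e-01 1.000e-04]
```

```bash
python3 -m handwheel '{"offset":[[0.0235,0.07,0],[0.047,0.14,0],[0.07,0.21,0],[0.093,0.28,0],[0.114,0.343,0],[0.117,0.343,0],[0.117,0.343,0],[0.117,0.343,0.05],[0.117,0.343,0.085],[0.117,0.343,0.085],[0.117,0.343,0.085]],"delta_rot":[[0,0,0],[0,0,0],[0,0,0],[0,0,0],[0,0,0],[0,0,0],[0,0,0],[0,0,0],[0,0,0],[0,0,0],[0,0,0]],"gripper":[36,36,36,36,36,36,36,36,36,36,36]}' 80
python3 - <<'E'
from h import *
c=ctrl.capture("wrist");cv2.imwrite("pics/w6.png",c["img"][...,::-1])
E
```

```text
t: 17.92
tcp_pos: [0.5111, -0.2058, 0.093]
ee_rot: [0.999, -0.041, 0.001, -0.0]
wrist_force: [0.6, 0.2, -1.4]
grip_width: 0.0447
finger_force: 82.2
```

View pics/w6.png

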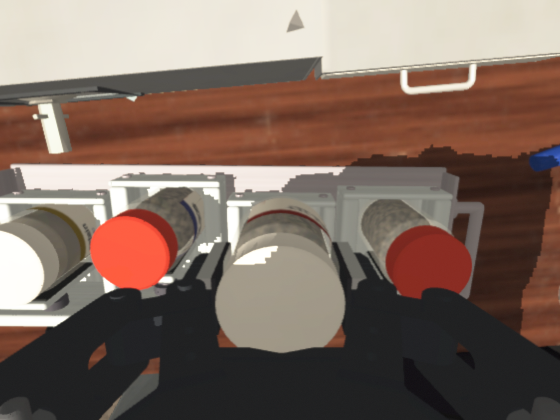

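```bash
python3 - <<'E'
from h import *
c=ctrl.capture("wrist"); p=ctrl.read_state()["tcp_pos"]; print(p)
for dz in (-.0255,.0415): print(dz,[proj(c,(p[0]+.024*np.cos(a),p[1]+.024*np.sin(a),p[2]+dz)).round(0).tolist() for a in np.arange(0,6.3,np.pi/4)],proj(c,(p[0],p[1],p[2]+dz)).round(1))
print(proj(c,(.5161,-.2083,.029)),proj(c,(.5223,-.1727,.029)),proj(c,(.5162,-.2443,.029)))
im=c["img"][195:260,225:345]
g=cv2.cvtColor(im,cv2.COLOR_RGB2GRAY)
for r in (0,5,10,15,20,25,30): print(195+r,g[r,::3].tolist())
E
```

```text
[ 0.5116705  -0.20667415  0.0937701 ]
-0.0255 [[275.0, 192.0], [244.0, 208.0], [234.0, 240.0], [251.0, 268.0], [283.0, 277.0], [313.0, 263.0], [324.0, 233.0], [309.0, 203.0], [275.0, 192.0]] [279.  236.1]
0.0415 [[272.0, 240.0], [222.0, 264.0], [208.0, 311.0], [234.0, 352.0], [284.0, 365.0], [330.0, 345.0], [348.0, 301.0], [325.0, 256.0], [272.0, 240.0]] [277.9 305.8]
[281.25782681 207.78661844] [224.99671662 202.91779333] [337.31563993 203.16213104]
195 [120, 111, 134, 161, 155, 155, 124, 128, 129, 128, 128, 128, 128, 128, 128, 129, 129, 129, 130, 129, 130, 130, 129, 129, 128, 129, 129, 129, 129, 129, 129, 112, 101, 104, 124, 123, 108, 125, 124, 131]
200 [121, 147, 142, 142, 140, 139, 138, 141, 140, 140, 128, 128, 132, 134, 150, 152, 150, 147, 143, 141, 140, 140, 140, 140, 137, 133, 130, 128, 129, 128, 129, 128, 128, 127, 128, 127, 119, 124, 122, 128]
205 [132, 253, 253, 254, 254, 254, 254, 254, 254, 250, 156, 167, 161, 159, 155, 152, 150, 146, 143, 141, 140, 134, 129, 136, 138, 139, 140, 141, 145, 146, 145, 145, 145, 145, 146, 147, 142, 126, 122, 136]
210 [130, 255, 255, 255, 228, 125, 146, 146, 205, 170, 167, 164, 161, 153, 134, 100, 78, 70, 61, 61, 67, 73, 93, 117, 129, 100, 119, 121, 139, 140, 143, 139, 126, 144, 147, 146, 139, 125, 122, 138]
215 [131, 255, 255, 255, 233, 126, 147, 151, 165, 162, 105, 61, 60, 74, 88, 94, 87, 88, 90, 90, 91, 84, 77, 75, 62, 47, 51, 87, 127, 122, 136, 135, 126, 145, 150, 147, 138, 126, 123, 139]
220 [129, 255, 255, 255, 236, 137, 154, 124, 62, 87, 100, 97, 95, 92, 91, 89, 90, 86, 88, 90, 93, 87, 81, 82, 81, 87, 76, 83, 71, 49, 103, 108, 133, 145, 150, 146, 133, 125, 123, 141]
225 [128, 255, 255, 255, 235, 147, 131, 102, 105, 101, 94, 95, 101, 118, 117, 115, 118, 123, 115, 106, 102, 103, 108, 105, 96, 87, 93, 87, 78, 89, 82, 53, 106, 123, 149, 146, 129, 124, 124, 142]
```

The tall jar stands in its cell against the rear wall. The squat jar is centred on the wide cell's rear wall (both near column 281). Go down and pull the cheek.

```bash
python3 -m handwheel '{"offset":[[0,0,0.02],[0,0,0.039],[0,0,0.039],[-0.005,0,0.039],[-0.008,0,0.039],[-0.008,0,0.039]],"delta_rot":[[0,0,0],[0,0,0],[0,0,0],[0,0,0],[0,0,0],[0,0,0]],"gripper":[36,36,36,36,36,36]}' 80
python3 -m handwheel '{"offset":[[-0.004,0,0],[-0.004,0,0]],"delta_rot":[[0,0,0],[0,0,0]],"gripper":[36,36]}' 80
python3 -m handwheel '{"offset":[[-0.004,0,0],[-0.004,0,0]],"delta_rot":[[0,0,0],[0,0,0]],"gripper":[36,36]}' 80
```

```text
t: 18.77
tcp_pos: [0.504, -0.2066, 0.0614]
ee_rot: [0.999, -0.042, 0.0, 0.0]
wrist_force: [1.2, 0.4, -1.5]
grip_width: 0.0444
finger_force: 82.2
t: 19.02
tcp_pos: [0.5009, -0.2062, 0.0612]
ee_rot: [0.999, -0.042, 0.0, 0.0]
wrist_force: [0.1, -0.4, -0.9]
grip_width: 0.0446
finger_force: 82.3
t: 19.27
tcp_pos: [0.499, -0.2061, 0.0615]
ee_rot: [0.999, -0.042, 0.002, 0.0]
wrist_force: [3.8, 0.1, -1.6]
grip_width: 0.0446
finger_force: 82.1
```

```bash
python3 -m handwheel '{"offset":[[-0.004,0,0],[-0.008,0,0],[-0.008,0,0]],"delta_rot":[[0,0,0],[0,0,0],[0,0,0]],"gripper":[36,36,36]}' 80
python3 -m handwheel '{"offset":[[-0.002,0,0],[-0.002,0,0]],"delta_rot":[[0,0,0],[0,0,0]],"gripper":[36,36]}' 80
python3 -m handwheel '{"offset":[[-0.0015,0,0],[-0.0015,0,0]],"delta_rot":[[0,0,0],[0,0,0]],"gripper":[36,36]}' 80
python3 -m handwheel '{"offset":[[-0.0015,0,0],[-0.0015,0,0]],"delta_rot":[[0,0,0],[0,0,0]],"gripper":[36,36]}' 80
```

```text
t: 19.65
tcp_pos: [0.4926, -0.2055, 0.0615]
ee_rot: [0.999, -0.042, 0.002, 0.0]
wrist_force: [5.6, -1.9, -2.9]
grip_width: 0.0447
finger_force: 82.1
t: 19.9
tcp_pos: [0.4914, -0.2054, 0.0616]
ee_rot: [0.999, -0.042, 0.002, 0.0]
wrist_force: [5.9, -0.8, -2.3]
grip_width: 0.0445
finger_force: 82.0
t: 20.15
tcp_pos: [0.4904, -0.2053, 0.0616]
ee_rot: [0.999, -0.042, 0.002, 0.0]
wrist_force: [5.8, -0.6, -3.5]
grip_width: 0.0449
finger_force: 82.0
t: 20.4
tcp_pos: [0.4894, -0.2052, 0.0616]
ee_rot: [0.999, -0.042, 0.002, 0.0]
wrist_force: [7.1, -0.3, -2.2]
grip_width: 0.0444
finger_force: 82.0
```

```bash
python3 -m handwheel '{"offset":[[-0.0015,0,0],[-0.0015,0,0]],"delta_rot":[[0,0,0],[0,0,0]],"gripper":[36,36]}' 80
python3 -m handwheel '{"offset":[[-0.0015,0,0],[-0.0015,0,0]],"delta_rot":[[0,0,0],[0,0,0]],"gripper":[36,36]}' 80
python3 -m handwheel '{"offset":[[-0.0015,0,0],[-0.0015,0,0]],"delta_rot":[[0,0,0],[0,0,0]],"gripper":[36,36]}' 80
```

```text
t: 20.65
tcp_pos: [0.4892, -0.2052, 0.0618]
ee_rot: [0.999, -0.042, 0.004, 0.0]
wrist_force: [8.4, -1.0, -4.9]
grip_width: 0.0447
finger_force: 82.1
t: 20.9
tcp_pos: [0.4891, -0.2051, 0.0619]
ee_rot: [0.999, -0.042, 0.005, 0.0]
wrist_force: [9.2, -0.2, -5.7]
grip_width: 0.0444
finger_force: 82.3
t: 21.15
tcp_pos: [0.4889, -0.2051, 0.0621]
ee_rot: [0.999, -0.042, 0.006, 0.0]
wrist_force: [11.2, -2.0, -6.9]
grip_width: 0.0445
finger_force: 82.5
```

Stop found at 0.489. Ease off and lower.

```bash
python3 -m handwheel '{"offset":[[0.003,0,0],[0.003,0,0.007],[0.003,0,0.007]],"delta_rot":[[0,0,0],[0,0,0],[0,0,0]],"gripper":[36,36,36]}' 80
python3 -m handwheel '{"offset":[[0,0,0.005],[0,0,0.01],[0,0,0.01]],"delta_rot":[[0,0,0],[0,0,0],[0,0,0]],"gripper":[36,36,36]}' 80
```

```text
t: 21.52
tcp_pos: [0.4895, -0.2053, 0.0569]
ee_rot: [0.999, -0.042, 0.004, 0.001]
wrist_force: [7.3, -0.6, -0.9]
grip_width: 0.0444
finger_force: 83.4
t: 21.9
tcp_pos: [0.4896, -0.2054, 0.0491]
ee_rot: [0.999, -0.042, 0.004, 0.001]
wrist_force: [7.0, -1.1, 1.4]
grip_width: 0.0445
finger_force: 83.5
```

```bash
python3 -m handwheel '{"offset":[[0,0,0.007],[0,0,0.014],[0,0,0.014]],"delta_rot":[[0,0,0],[0,0,0],[0,0,0]],"gripper":[36,36,36]}' 80
python3 -m handwheel '{"offset":[[0,0,0.005],[0,0,0.005]],"delta_rot":[[0,0,0],[0,0,0]],"gripper":[36,36]}' 80
python3 -m handwheel '{"offset":[[0,0,0.003],[0,0,0.003]],"delta_rot":[[0,0,0],[0,0,0]],"gripper":[36,36]}' 80
```

```text
t: 22.28
tcp_pos: [0.4896, -0.2055, 0.0378]
ee_rot: [0.999, -0.042, 0.004, 0.001]
wrist_force: [6.1, -1.3, -0.1]
grip_width: 0.0445
finger_force: 83.4
t: 22.52
tcp_pos: [0.4896, -0.2055, 0.0339]
ee_rot: [0.999, -0.042, 0.004, 0.001]
wrist_force: [6.0, -1.4, 0.4]
grip_width: 0.0445
finger_force: 83.5
t: 22.78
tcp_pos: [0.4899, -0.2055, 0.0323]
ee_rot: [0.999, -0.042, 0.004, 0.001]
wrist_force: [6.7, 0.0, 4.3]
grip_width: 0.0444
finger_force: 83.9
```

```bash
python3 -m handwheel '{"offset":[[0,0,0.003],[0,0,0.003]],"delta_rot":[[0,0,0],[0,0,0]],"gripper":[36,36]}' 80
python3 -m handwheel '{"offset":[[0,0,-0.003],[0.0025,0,-0.003],[0.0025,0,-0.003],[0.0025,0,-0.003],[0.0025,0,-0.003],[0.0025,0,-0.003]],"delta_rot":[[0,0,0],[0,0,0],[0,0,0],[0,0,0],[0,0,0],[0,0,0]],"gripper":[36,36,36,56,57,57]}' 80
python3 -m handwheel '{"offset":[[0,0,-0.02],[0,0,-0.08],[0,0,-0.14],[-0.05,0,-0.2],[-0.08,0,-0.22],[-0.08,0,-0.22]],"delta_rot":[[0,0,0],[0,0,0],[0,0,0],[0,0,0],[0,0,0],[0,0,0]],"gripper":[58,58,58,65,65,65]}' 80
python3 - <<'E'
from h import *
c=ctrl.capture("wrist")
cv2.imwrite("pics/w7.png",c["img"][...,::-1])
E
```

```text
t: 23.02
tcp_pos: [0.4901, -0.2055, 0.0321]
ee_rot: [0.999, -0.042, 0.004, 0.001]
wrist_force: [0.6, 0.5, 17.7]
grip_width: 0.0447
finger_force: 85.4
t: 23.78
tcp_pos: [0.4861, -0.2042, 0.029]
ee_rot: [0.999, -0.042, -0.002, -0.001]
wrist_force: [-0.6, 2.6, 1.3]
grip_width: 0.0571
finger_force: 0.0
t: 24.52
tcp_pos: [0.4239, -0.2012, 0.2082]
ee_rot: [0.999, -0.043, 0.002, 0.002]
wrist_force: [0.2, 0.1, -1.0]
grip_width: 0.0649
finger_force: 0.0
```

View pics/w7.png

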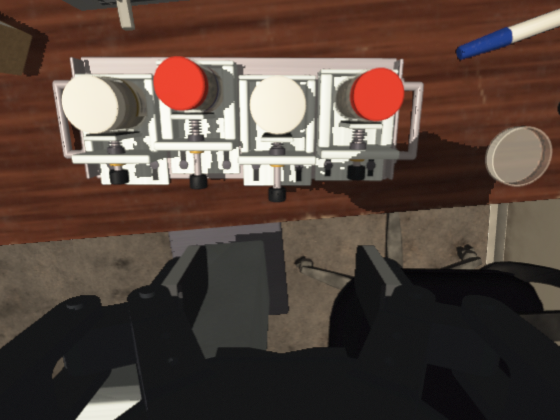

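All four jars stand in their cells, with caps at (97,103), (182,84), (278,105) and (377,94). A numeric height check remains before handing in, with no more pictures: that view was my 11th, one over the limit of 10.

```bash
python3 - <<'E'
from h import *
c=ctrl.capture("wrist"); t=ctrl.capture("top")
print(red(t))
for n,px,z,e in [("tall",(182,84),.087,(.5152,-.1338)),("squat",(278,105),.074,(.4922,-.2055)),("ptall",(377,94),.087,(.4949,-.2782)),("psquat",(92,103),.074,(.5071,-.0578))]:
    print(n,atz(c,px,z).round(4),e,proj(c,(*e,z)).round(1),proj(t,(*e,z)).round(1))
print(ctrl.read_state()["t"])
print(ctrl.finish_job())
E
```

```text
[(np.int32(157), array([292. ,  30.8])), (np.int32(33), array([150.8, 200.1])), (np.int32(210), array([317.8, 220.6]))]
tall [ 0.5144 -0.1365  0.087 ] (0.5152, -0.1338) [178.2  83.2] [318.4 221.1]
squat [ 0.4937 -0.206   0.074 ] (0.4922, -0.2055) [277.6 107. ] [349.  230.9]
ptall [ 0.4949 -0.2804  0.087 ] (0.4949, -0.2782) [374.1  94.3] [381.  228.7]
psquat [ 0.5078 -0.06    0.074 ] (0.5071, -0.0578) [ 89.5 104.2] [285.6 225.7]
24.675
the job is handed in; nothing more can be done
None
```

Both loose jars are packed on their cell floors and the job was handed in at 24.7 s. The final camera check put them within about 3 mm of where I expected, with the packed jars unmoved. No verdict came back, and I viewed 11 pictures, one over the limit of 10.

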